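# Unhook the T-handled plunger from its keyhole rack

### The job

Two injection plungers hang in the keyhole slots of the grey bench rack. Take the one with the T-shaped handle: slide it along its slot to the wide end, lift it out, and stand it upright on its piston in the shallow tray, setting it down gently rather than dropping it. Leave the ball-handled plunger hanging where it is.

Things in the scene. Friction and masses are not known exactly. Their poses are not given: they have to be found in the camera images.
- t_plunger: Steel plunger, 0.22 kg. Origin: underside of its piston; z up the rod. Piston dia 28 mm, z 0-18; rod dia 10, to z 53; collar dia 50, to 59; stem dia 16, to 79; T crossbar z 79-97, 66 long along its y, 16 thick along its x (grasp here). Collar rests on the rack plate (origin 27 above bench), rod in an outer slot, T within 25 deg of rack y. Rises 27 mm before piston meets plate; slides freely.
- ball_plunger: The other plunger, the same but with a ball of 36 mm diameter (centre 92 mm above its origin) in place of the T; it hangs in the other outer keyhole, its top 137 mm above the bench. Origin as for t_plunger. To be left hanging.
- rack: Fixed grey rack: level plate 120 x 324 mm, 8 thick, top 80 above the bench, on two side walls. Origin: on the bench under the plate's middle; z up; -x is the front, toward the robot. Keyholes at y = -100, 0 (empty), +100 mm run along x: round wide end, dia 40, centred at x = -30 (a piston comes up only here; the collar cannot fall through); slot 16 wide from it to x = +41.
- tray: Fixed shallow square aluminium tray to the right of the rack, 150 x 150 x 20 mm, walls and floor 4 mm thick, open above and empty. Origin: centre of its underside, on the bench; inside 142 x 142 mm.
Not all that is in view belongs to the job. Leave any purple look-alike of the t_plunger alone.

How it is judged (in metres and radians):
On the way, in this order (a step that is already met when the one before it is completed fails the run):
1. the T-handled plunger has been slid to the wide end of its keyhole, still in the rack (x of t_plunger in the frame of rack between -0.05 and -0.018 m and z of t_plunger in the frame of rack below 0.055 m), for 0.05 s.
2. it has been lifted clear of the rack's plate (z of t_plunger in the frame of rack above 0.082 m), for 0.05 s.
At the end, for the whole second after the job is handed in: The T-handled plunger stands at rest on its piston on the tray's floor, anywhere within 62 mm of the tray's centre along each side, upright within 10 degrees; the ball-handled plunger still hangs within 25 mm of where it was (x of t_plunger in the frame of tray between -0.062 and 0.062 m and y of t_plunger in the frame of tray between -0.062 and 0.062 m and z of t_plunger in the frame of tray below 0.012 m and angle between t_plunger's own z axis and vertical below 0.17 rad and linear speed of t_plunger below 0.02 m/s and distance of ball_plunger from where it was at the start of the episode below 0.025 m); the robot touches nothing.
It fails at once if the ball-handled plunger is moved more than 25 mm (distance of ball_plunger from where it was at the start of the episode above 0.025 m).
It fails at once if the plunger is dropped or slammed into the tray (faster than 0.5 m/s within 40 mm above its floor, as when let go 15 mm or more above it) (horizontal distance between t_plunger and tray below 0.1 m and z of t_plunger in the frame of tray below 0.045 m and linear speed of t_plunger above 0.5 m/s).
It also fails if it takes over 45 s, if anything falls off the work surface, if the arm or the gripper's body presses on something with over 40 N, if the wrist force passes 120 N, or if a joint passes its speed limit or range.

### The arm

A 6-joint arm with a two-finger parallel gripper is mounted at the origin on a cart in front of the work surface, level with it; the furniture and walls round the work are solid. World frame = base frame: x ahead of the robot, y to its left, z up, the work surface at z = 0. Lengths are in mm, angles in rad, forces in N, time in s.
With the tool pointing down it reaches from about 275 to 825 mm from the base axis. Payload 4.9 kg.
Tool frame: the origin (TCP) lies at the very end of the fingers, on their centre line; the grasp point (between the pads) lies 19 mm behind it; z points along the fingers, y is the line along which they close (so a half turn about z gives the same grasp; the last joint's range is limited). The gripper opens to 85 mm and grips with 20 to 120 N. Pads are 22 mm wide; open, the fingers measure 114 mm over their backs; the gripper's body (76 mm by 85 mm) begins 54 mm behind the grasp point. The pads swing forward as they close: fully open they stand 13 mm farther back than shut.
Start: joints at [-1.418, 0.326, -0.193, 1.052, 0, 1.437], TCP at [155.598, -527.549, 231.281] pointing down, gripper open.
Joint ranges: [-2.65, 2.65], [-0.97, 1.79], [-1.3, 1.35], [-1.93, 2.1], [-1.47, 1.37], [-3.14, 3.14]. Speed limits (rad/s): [2.57, 2.57, 3.14, 3.14, 3.14, 3.14].

### API

Orientations are given as [roll, pitch, yaw] about the fixed x, y, z axes, in that order (R = Rz(yaw) Ry(pitch) Rx(roll)).
In Python, from bench import bot, solve_ik, imaging gives the robot as it stands. Calls block until the motion is done:
- bot.move_ptp(position, orientation): joint-space move of the TCP to a pose.
- bot.movel(position, rot=None, max_speed=150, threshold=None): straight line of the TCP; rot=None keeps the orientation; max_speed is the mean speed in mm/s. With threshold (N) it stops when the force on the tool has changed by that much, and returns True; else False.
- bot.move_j(angles): joint-space move.
- bot.grip(opening, effort=None): opening from 0.0 (shut) to 1.0 (fully open); effort is the grip in N (None keeps the last); returns when the fingers have stopped.
- bot.dwell(seconds).
- solve_ik(position, orientation): joint angles nearest the present ones, or None.
- bot.get_state(): the state.
- imaging.capture(name): name is "scene" or "top"; returns the picture (400x640x3 uint8, blue, green, red); there is no depth.
- imaging.camera_model(name): a dict with "K" (3x3 intrinsics, pixels), "position" and "rotation" of the camera in the world. Camera axes: x right, y up, looking along -z (the intrinsics and any distortion apply to the point x, -y, -z); pixel columns grow to the right and rows downward; lengths in mm; the calibration is good to about 2 mm. A picture is of the moment at which its call begins. camera_model takes no time and is no camera call.
A pose or a line that the arm cannot do raises bot.IKError and nothing moves.
- bot.sign_off(): hands the job in; it is judged then, once.
The state is a dict: "t": time; "qpos": joint angles; "joint_velocities": joint speeds; "effort": joint torques, N m; "tcp_pos": TCP position; "orientation": TCP orientation; "contact_force": force on the tool from outside, world axes, zero at the start; "wrist_torque": the same for the moment, N m; "opening": opening from 0.0 (shut) to 1.0 (fully open); "gripper_force": force on a finger pad.
Only numpy, scipy, OpenCV 4.12 (cv2) and the standard library are available. Lean on these libraries where they do the work, as an engineer would, in place of code of your own. Each camera call takes 0.05 s, during which the arm holds its last target. There are 200 camera calls.

## Working session

There is one attempt and no reset: what is moved stays moved. The work goes in short steps, each a Python script; the robot and the scene stay as the last script left them, time stands still between calls to the robot, and variables do not carry over. Pictures are saved under pics/ and viewed, at most 10 in all, crops included, and the job is handed in when it is done.

```bash
mkdir -p pics
python3 - <<'E'
from bench import bot, imaging
import cv2
for n in("scene","top"):
    cv2.imwrite(f"pics/{n}0.png",imaging.capture(n)); m=imaging.camera_model(n); print(n,m)
print(bot.get_state())
E
```

```text
scene {'K': array([[463.3531117 ,   0.        , 314.98648955],
       [  0.        , 463.3531117 , 197.14409563],
       [  0.        ,   0.        ,   1.        ]]), 'position': array([ 74.58199936, 695.1122885 , 595.2558928 ]), 'rotation': array([ 0.99985342, -0.00846861, -2.56354293])}
top {'K': array([[363.80555212,   0.        , 326.53266278],
       [  0.        , 363.80555212, 204.52525695],
       [  0.        ,   0.        ,   1.        ]]), 'position': array([ 412.58052184,  -44.74322701, 1012.56761727]), 'rotation': array([ 0.13367813,  0.01266183, -1.54122706])}
{'t': 0.1, 'qpos': array([-1.41819323e+00,  3.26854870e-01, -1.93489275e-01,  1.05199328e+00,
       -2.94428722e-05,  1.43658708e+00]), 'joint_velocities': array([-7.04914195e-05, -1.23114205e-03,  1.80866054e-03, -6.08653991e-04,
       -1.10317341e-03, -5.81314455e-04]), 'effort': array([ 1.29775784e-03, -4.44239545e+01,  2.63037086e+01,  7.85380398e-03,
       -1.04399271e-04,  5.45212089e-06]), 'tcp_pos': array([ 155.51044018, -527.01377918,  230.58619733]), 'orientation': array([-3.14006147e+00, -1.77031367e-04,  2.86812228e-01]), 'contact_force': array([ 0.10969193, -0.01241953, -0.49758187]), 'wrist_torque': array([-0.04003981, -0.05811135, -0.0045844 ]), 'gripper_force': 0.0, 'opening': 1.0019365258338466}
```

View pics/scene0.png

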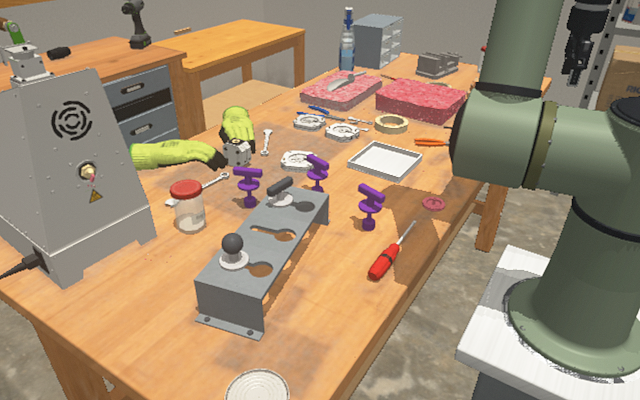

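View pics/top0.png

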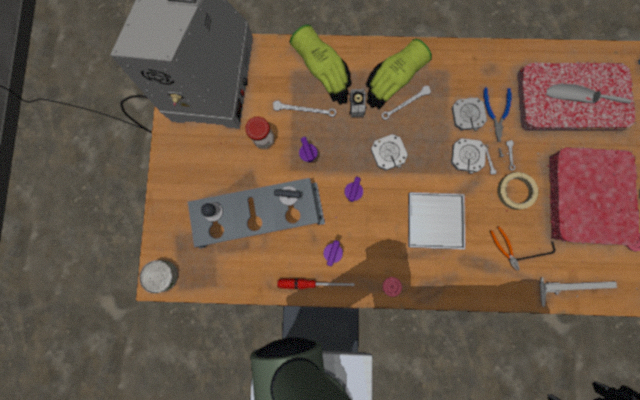

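The scene shows the rack with a grey T handle at scene (280,187) / top (288,194) and a ball at scene (232,243) / top (210,211). Three purple T look-alikes stand on the bench at top (309,150), (354,190) and (334,252). The grey T hanging in an outer slot is the one meant. The empty tray is at top (437,220). Next I'll confirm this in an enlarged crop and measure.

```bash
cat > h.py <<'E'
import numpy as np, cv2
from scipy.spatial.transform import Rotation as R
from bench import bot, imaging, solve_ik
def ray(n,uv):
    m=imaging.camera_model(n); K=m["K"]
    d=np.c_[(np.atleast_2d(uv)-K[:2,2])/K[0,0],np.ones(len(np.atleast_2d(uv)))]*[1,-1,-1]
    return np.array(m["position"]),R.from_euler("xyz",m["rotation"]).apply(d)
def cast(n,uv,z):
    p,d=ray(n,uv); return p+d*((z-p[2])/d[:,2])[:,None]
def proj(n,P):
    m=imaging.camera_model(n); q=R.from_euler("xyz",m["rotation"]).inv().apply(np.atleast_2d(P)-m["position"])*[1,-1,-1]
    return (q/q[:,2:])@m["K"].T[:,:2]
E
python3 - <<'E'
from h import *
t=cv2.imread("pics/top0.png"); s=cv2.imread("pics/scene0.png")
hsv=cv2.cvtColor(t,cv2.COLOR_BGR2HSV)
def rect(name,roi,lo,hi,z):
    m=np.zeros(t.shape[:2],np.uint8); x0,y0,x1,y1=roi
    m[y0:y1,x0:x1]=cv2.inRange(hsv,lo,hi)[y0:y1,x0:x1]
    m=cv2.morphologyEx(m,cv2.MORPH_OPEN,np.ones((3,3)))
    c=max(cv2.findContours(m,cv2.RETR_EXTERNAL,cv2.CHAIN_APPROX_NONE)[0],key=cv2.contourArea)
    w=cast("top",c[:,0].astype(float),z)[:,:2].astype(np.float32)
    r=cv2.minAreaRect(w); print(name,r,cv2.boundingRect(c))
rect("rack",(180,170,335,255),(0,0,40),(179,75,255),80)
rect("tray",(395,180,480,260),(0,0,60),(179,75,255),20)
rect("T",(270,180,306,204),(0,0,0),(179,90,75),124)
print(cast("top",[[288,194]],124),cast("top",[[437,220]],20))
a=cv2.resize(t[165:260,180:380],None,fx=4,fy=4,interpolation=3)
b=cv2.resize(s[150:220,220:340],None,fx=4,fy=4)[:,:]
o=np.zeros((380+220,800,3),np.uint8); o[:380]=a; o[380:,:480]=b[20:240]
cv2.imwrite("pics/crop1.png",o)
E
```

```text
rack ((513.0874633789062, 154.4512176513672), (126.49241638183594, 341.057373046875), 12.68813419342041) (188, 178, 137, 70)
tray ((511.23345947265625, -328.63623046875), (153.66632080078125, 153.1349334716797), 89.98932647705078) (408, 192, 58, 58)
T ((558.0494384765625, 67.50152587890625), (68.07793426513672, 16.128589630126953), 86.33783721923828) (274, 189, 28, 9)
[[555.34028306  66.25368437 124.        ]] [[ 511.47658365 -330.63290081   20.        ]]
```

View pics/crop1.png

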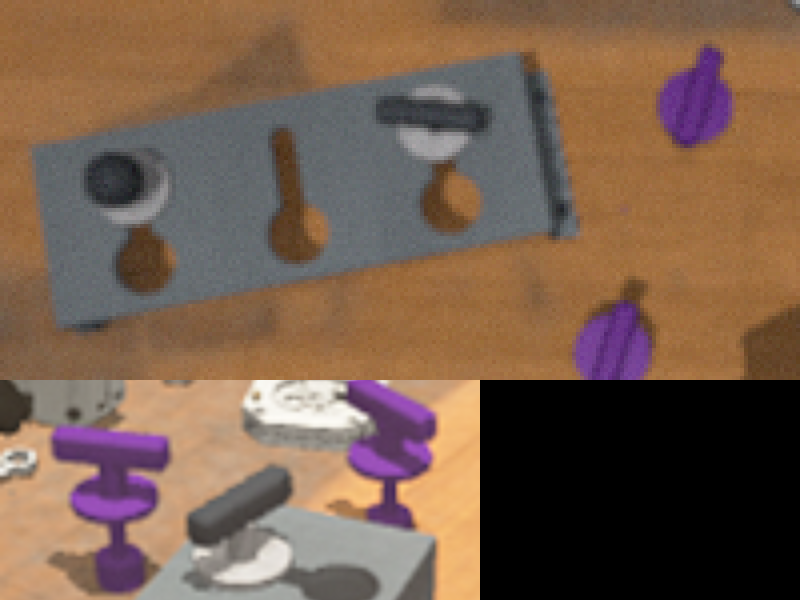

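The crop confirms it: the grey steel T (top crop (432,113), scene crop (240,505)) hangs in the rack's right slot with its collar on the plate, and the purple ones stand on the bench. The mask gives 68 x 16 mm against the specified 66 x 16. I'll fix the rack frame from the plate corners in the crop.

Run:
```python
from h import *
c=np.array([[33,147],[520,53],[555,232],[57,327]])/4+[180,165]-0.4
P=cast("top",c,80)[:,:2]; print(P, [np.linalg.norm(P[i]-P[(i+1)%4]) for i in range(4)])
y=(P[0]-P[1]+P[3]-P[2]); y/=np.linalg.norm(y); x=np.array([y[1],-y[0]])
o=P.mean(0); print("o",o,"x",x,np.degrees(np.arctan2(x[1],x[0])))
T=np.array([558.05,67.5]); print("T in rack",(T-o)@x,(T-o)@y)
w=o-30*x-100*y; print("wide",w,proj("top",[*w,80]))
for n in("top","scene"): print(proj(n,[*T,124]))
for z in (96,140,250):
  for yaw in (-3.7,176.3):
    print(z,yaw,solve_ik([*T,z],[np.pi,0,np.radians(yaw+90)]),)
# current tool y: check yaw convention
print(R.from_euler("xyz",[np.pi,0,0]).as_matrix())
```

```text
[[535.87571403 331.80916092]
 [606.69062121  17.09650038]
 [490.15868882  -9.59271973]
 [420.19091378 307.00787496]] [np.float64(322.58147774729497), np.float64(119.54917706895394), np.float64(324.23976637806896), np.float64(118.3134683607029)]
o [513.22898446 161.58020413] x [0.97602609 0.21765355] 12.571251974286465
T in rack 23.26959022401979 -101.58018711243581
wide [505.7135567   57.44798843] [[292.57391061 215.84566504]]
[[287.54601827 192.90750465]]
[[281.71431992 181.62524713]]
96 -3.7 [-0.01093837  0.47292572 -0.34488042  0.75299019  0.          1.62443513]
96 176.3 [-0.01093837  0.47292572 -0.34488042  0.75299019  0.         -1.51715752]
140 -3.7 [-0.01093837  0.42442615 -0.29421145  0.85215872  0.          1.62443513]
140 176.3 [-0.01093837  0.42442615 -0.29421145  0.85215872  0.         -1.51715752]
250 -3.7 [-0.01093837  0.33734182 -0.12783184  1.10562267  0.          1.62443513]
250 176.3 [-0.01093837  0.33734182 -0.12783184  1.10562267  0.         -1.51715752]
[[ 1.0000000e+00  0.0000000e+00  0.0000000e+00]
 [ 0.0000000e+00 -1.0000000e+00 -1.2246468e-16]
 [ 0.0000000e+00  1.2246468e-16 -1.0000000e+00]]
```

```bash
cat >> h.py <<'E'
T=np.array([558.05,67.5]); X=np.array([.97603,.21765]); Y=np.array([-.21765,.97603]); O=np.array([513.23,161.58])
YAW=np.radians(86.3); DOWN=[np.pi,0,YAW]
def st(l):
    s=bot.get_state(); print(l,round(s["t"],2),np.round(s["tcp_pos"],1),"F",np.round(s["contact_force"],1),"op",round(s["opening"],3),"gf",round(s["gripper_force"],1))
E
python3 - <<'E'
from h import *
bot.move_ptp([*T,200],DOWN); st("above")
print(bot.movel([*T,97],max_speed=80,threshold=10)); st("down")
bot.grip(0.0,60); st("grip")
bot.dwell(.2)
p=bot.get_state()["tcp_pos"]
print(bot.movel([p[0],p[1],p[2]+5],max_speed=30,threshold=15)); st("up5")
cv2.imwrite("pics/s1.png",cv2.resize(imaging.capture("scene")[120:270,190:390],None,fx=4,fy=4))
E
```

```text
above 2.65 [558.2  66.6 200. ] F [-0.3  0.3 -0. ] op 1.004 gf 0.0
False
down 4.08 [558.5  67.5  97.6] F [-0.2 -0.1 -0.1] op 1.003 gf 0.0
grip 4.72 [558.4  67.5  97.2] F [-0.  -0.3  0.9] op 0.177 gf 61.4
False
up5 5.25 [558.   67.5 102. ] F [-0.  -0.2 -2.4] op 0.177 gf 60.9
```

View pics/s1.png

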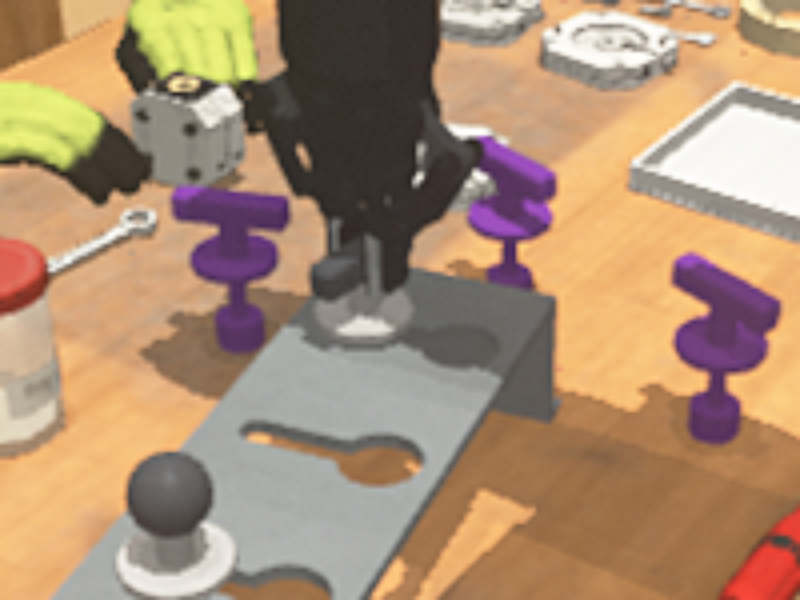

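The T is held (2.4 N of weight on the tool) and the ball is still in place. Now slide, then lift if the slide succeeds.

Run:
```python
from h import *
p=bot.get_state()["tcp_pos"]
w=O-31*X-100*Y
hit=bot.movel([*w,102],max_speed=40,threshold=12); st(f"slid hit={hit}")
q=bot.get_state()["tcp_pos"][:2]; print("rack xy",(q-O)@X,(q-O)@Y)
bot.dwell(.2)
if not hit:
    hit=bot.movel([*w,160],max_speed=50,threshold=8); st(f"lift hit={hit}")
    if not hit:
        bot.movel([*w,250],max_speed=100); st("high")
        cv2.imwrite("pics/s2.png",imaging.capture("scene"))
```

```text
slid hit=False 6.82 [505.   57.3 102. ] F [-0.2 -0.2 -2.7] op 0.174 gf 60.9
rack xy -30.715056910691963 -100.04106591944705
lift hit=False 8.32 [504.4  57.3 159.6] F [-0.2  0.5 -3.7] op 0.175 gf 60.9
high 9.38 [504.3  57.2 249.3] F [-0.6 -0.1 -2.4] op 0.174 gf 60.9
```

Run:
```python
from h import *
c=[511.3,-329.5]
bot.movel([*c,250],max_speed=200); st("over tray")
bot.movel([*c,100],max_speed=100); st("low")
cv2.imwrite("pics/s3.png",imaging.capture("scene")[80:280,250:520].repeat(2,0).repeat(2,1))
hit=bot.movel([*c,70],max_speed=15,threshold=4); st(f"touch {hit}")
```

```text
over tray 11.51 [ 511.4 -328.6  250.1] F [ 0.1 -0.1 -2.5] op 0.169 gf 60.9
low 13.16 [ 511.7 -329.8  100.7] F [-0.  -0.2 -2.7] op 0.178 gf 60.9
touch True 14.74 [ 511.4 -329.5   74.1] F [-0.2  0.3  5.3] op 0.175 gf 62.1
```

View pics/s3.png

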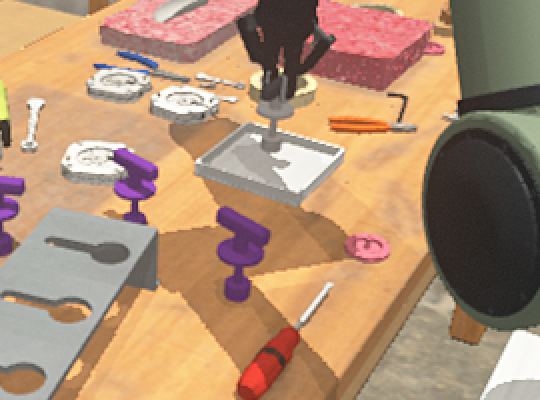

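The picture shows the plunger hanging upright over the tray's middle, at (272,130). Contact then came at TCP z 74.1 against the predicted 74.2. Release and retreat.

Run:
```python
from h import *
bot.grip(0.4); st("half"); bot.dwell(.2); bot.grip(1.0); st("open")
p=bot.get_state()["tcp_pos"]
print(bot.movel([p[0],p[1],240],max_speed=80,threshold=8)); st("up")
bot.move_ptp([350,-150,300],DOWN); bot.dwell(.3); st("away")
a=imaging.capture("scene")[60:260,200:520]; b=imaging.capture("top")[165:265,180:500]
cv2.imwrite("pics/s4.png",cv2.resize(np.vstack([a,b]),None,fx=2,fy=2))
```

```text
half 15.07 [ 510.1 -328.5   72.5] F [ 0.1 -0.4 -0.4] op 0.397 gf 0.0
open 15.82 [ 510.3 -328.6   72.7] F [ 0.4  0.8 -0.7] op 1.002 gf 0.0
False
up 18.07 [ 510.1 -328.5  239.6] F [-0.5  0.1  0.5] op 1.0 gf 0.0
away 19.34 [ 350.3 -150.5  299.6] F [-0.6 -0.1 -0.3] op 1.003 gf 0.0
```

View pics/s4.png

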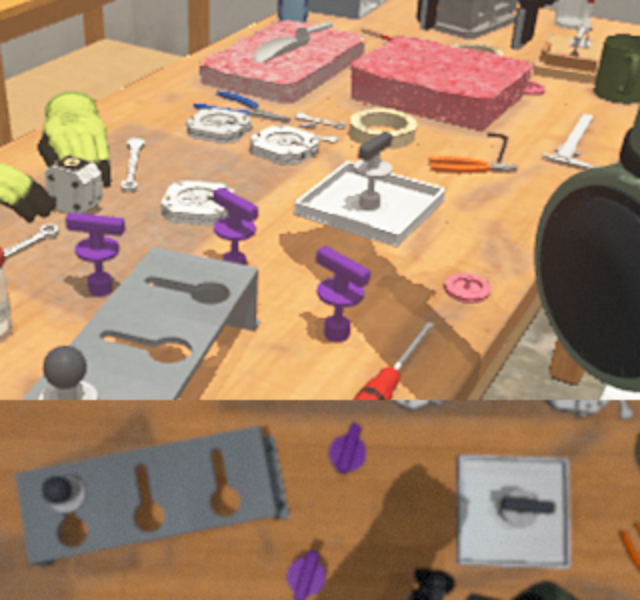

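The plunger stands upright near the middle of the tray (scene (371,180), top (515,508)). The ball plunger still hangs at top (62,492), and the arm is clear.

```bash
python3 -c "
from bench import bot
print(bot.sign_off())"
```

```text
the job is handed in; nothing more can be done
None
```

The job is handed in: the T-handled plunger was slid to the wide end, lifted out and set down gently, and it stands upright near the middle of the tray, with the ball-handled plunger still hanging in its slot; sign-off returned no verdict.

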